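# Fetch the cup from behind the coffee things

## Task

Lay the second coffee place: the blue cup stands hemmed in at the back of the dark tray by the moka pot, the bean jar and the spoon holder. First, before touching that cup, stand those three upright on the wooden board at the side; with all three there, stand the cup upright in the middle of the empty saucer; only then put the pot, jar and holder back, each upright in the middle of the very coaster it came from. Knock nothing over and leave the cup that is already on its saucer alone.

Things in the scene. Friction and masses are not known exactly. Their poses are not given: they have to be found in the camera images.
- moka_pot: stainless moka pot, loose, 0.4 kg, on one coaster (which varies); origin: centre of underside, z up. Eight-sided lower half, 68 mm across the foot; round upper half 56 mm across from 76 to 121 mm height, grip it there across its y; lid knob to 139 mm. Black handle along its -x to 67 mm from the axis, 73 to 120 mm high, at first roughly to the tray's front; spout along +x to 40 mm.
- bean_jar: closed round smoky-grey plastic bean jar with black twist cap, loose, 0.3 kg, on one coaster (which varies); origin: centre of underside, z up. Body 62 mm across up to 80 mm height; cap 60 mm across from 88 to 115 mm (the top), does not turn, can be gripped.
- spoon_holder: round bamboo spoon holder, loose, 0.22 kg, on one coaster (which varies): open tube 60 mm across, 118 mm tall, 5 mm wall; two spoon sticks fixed inside rise to about 132 mm. Origin: centre of underside, z up. Grip across its outside near the top.
- cup: cobalt-blue ceramic cup without handle, loose, 0.16 kg, the one to fetch; 58 mm tall, 62 mm across at the rim, 52 mm at the foot, 4 mm wall, open at the top. Origin at the centre of its underside, z up. At the start it stands straight on the dark tray (12 mm above the counter), about 20 mm from the pot, jar and holder, which are taller.
- coaster_a: round cork coaster, 84 mm across, 3 mm thick, fixed on the dark tray; origin: centre of its underside, 12 mm above the counter (its top at 15 mm). Turned like the tray: -x is the tray's front, towards the robot. The one at the tray's left (+y), seen from the robot. Tray: fixed, 230 x 290 mm, top at 12 mm.
- coaster_b: round cork coaster, 84 mm across, 3 mm thick, fixed on the dark tray; origin: centre of its underside, 12 mm above the counter (its top at 15 mm). Turned like the tray: -x is the tray's front, towards the robot. The one at the tray's front middle. At the tray's far edge, 155 mm beyond this coaster, runs a chrome cup rail, top at 83 mm, its spring clamp to 95 mm.
- coaster_c: round cork coaster, 84 mm across, 3 mm thick, fixed on the dark tray; origin: centre of its underside, 12 mm above the counter (its top at 15 mm). Turned like the tray: -x is the tray's front, towards the robot. The one at the tray's right (-y), seen from the robot.
- saucer: empty white saucer, fixed, 120 mm across, flat top 8 mm above the counter (thin rim to 10 mm); where the cup goes. Origin at the centre of its underside, on the counter.
- board: wooden board lying on the counter to one side of the tray (left or right varies), fixed, 280 mm along its x, 140 mm along its y, top 18 mm above the counter; parking area for pot, jar and holder, whose centres must be over it. Origin at the centre of its underside.
- cup_set: a second cobalt-blue cup, same as the first, already standing on its own saucer about 140 mm beyond the empty saucer (away from the robot); leave it alone. Origin at the centre of its underside, z up.
Things that resemble listed ones, but are neither listed nor needed, are in the scene too. There is more than one size of the bean_jar; the one meant has the size given above.

How it is judged:
On the way, in this order (a step that is already met when the one before it is completed fails the run):
1. pot, jar and holder all stand released on the board and the cup has not yet been moved (less than 20 mm) (x of moka_pot in the frame of board between -0.14 and 0.14 m and y of moka_pot in the frame of board between -0.07 and 0.07 m and height (world z) of moka_pot between 0.014 and 0.024 m and angle between each of moka_pot, bean_jar, spoon_holder's own z axis and vertical below 0.1 rad and x of bean_jar in the frame of board between -0.14 and 0.14 m and y of bean_jar in the frame of board between -0.07 and 0.07 m and height (world z) of bean_jar between 0.014 and 0.024 m and x of spoon_holder in the frame of board between -0.14 and 0.14 m and y of spoon_holder in the frame of board between -0.07 and 0.07 m and height (world z) of spoon_holder between 0.014 and 0.024 m and contact force between the fingers and moka_pot below 0.05 N and contact force between the fingers and bean_jar below 0.05 N and contact force between the fingers and spoon_holder below 0.05 N and distance of cup from where it was at the start of the episode below 0.02 m), for 0.2 s.
2. the cup stands released in the middle of the empty saucer while pot, jar and holder are still on the board (horizontal distance between cup and saucer below 0.015 m and height (world z) of cup between 0.004 and 0.014 m and angle between each of cup, moka_pot, bean_jar, spoon_holder's own z axis and vertical below 0.1 rad and contact force between the fingers and cup below 0.05 N and x of moka_pot in the frame of board between -0.14 and 0.14 m and y of moka_pot in the frame of board between -0.07 and 0.07 m and height (world z) of moka_pot between 0.014 and 0.024 m and x of bean_jar in the frame of board between -0.14 and 0.14 m and y of bean_jar in the frame of board between -0.07 and 0.07 m and height (world z) of bean_jar between 0.014 and 0.024 m and x of spoon_holder in the frame of board between -0.14 and 0.14 m and y of spoon_holder in the frame of board between -0.07 and 0.07 m and height (world z) of spoon_holder between 0.014 and 0.024 m), for 0.2 s.
At the end, for the whole second after the job is handed in: The cup stands upright on the formerly empty saucer, within 15 mm of its centre; pot, jar and holder each stand upright within 15 mm of where they stood at the start (the middle of their own coasters); all released and at rest (horizontal distance between cup and saucer below 0.015 m and height (world z) of cup between 0.004 and 0.014 m and angle between each of cup, moka_pot, bean_jar, spoon_holder's own z axis and vertical below 0.1 rad and contact force between the fingers and cup below 0.05 N and linear speed of each of cup, moka_pot, bean_jar, spoon_holder below 0.02 m/s and distance of each of moka_pot, bean_jar, spoon_holder from where it was at the start of the episode below 0.015 m and contact force between the fingers and moka_pot below 0.05 N and contact force between the fingers and bean_jar below 0.05 N and contact force between the fingers and spoon_holder below 0.05 N); the robot touches nothing.
It fails at once if the cup already set on its saucer is moved by more than 15 mm (distance of cup_set from where it was at the start of the episode above 0.015 m).
It fails at once if pot, jar, holder or a cup is tipped over (more than 40 degrees) (angle between any of moka_pot, bean_jar, spoon_holder, cup, cup_set's own z axis and vertical above 0.7 rad).
It also fails if it takes over 131 s, if anything falls off the work surface, if the arm or the gripper's body presses on something with over 40 N, if the wrist force passes 120 N, or if a joint passes its speed limit or range.

## Robot

A 6-joint arm with a two-finger parallel gripper is mounted at the origin on the work surface. World frame = base frame: x ahead of the robot, y to its left, z up, the work surface at z = 0. Lengths are in m, angles in rad, forces in N, time in s.
With the tool pointing down it reaches from about 0.225 to 0.875 m from the base axis. Payload 3.4 kg.
Tool frame: the origin (TCP) lies at the very end of the fingers, on their centre line; the grasp point (between the pads) lies 19 mm behind it; z points along the fingers, y is the line along which they close (so a half turn about z gives the same grasp; the last joint's range is limited). The gripper opens to 85 mm and grips with 20 to 120 N. Pads are 22 mm wide; open, the fingers measure 114 mm over their backs; the gripper's body (76 mm by 85 mm) begins 54 mm behind the grasp point. The pads swing forward as they close: fully open they stand 13 mm farther back than shut.
Start: joints at [-1.286, 0.276, 1.505, -0, 1.361, -0.121], TCP at [0.227, -0.528, 0.231] pointing down, gripper open.
Joint ranges: [-2.89, 2.89], [-0.75, 2.08], [0.22, 2.7], [-1.18, 4.32], [0.11, 2.71], [-2.7, 2.7]. Speed limits (rad/s): [2.57, 2.57, 3.14, 3.14, 3.14, 3.14].

## Interface

Orientations are given as a unit quaternion [w, x, y, z].
In Python, from bench import robot gives the robot as it stands.
- The arm moves only by the tool carry_out, never from a script. Its argument "rows" is a list of rows, each a list of 7 numbers: the shift along the tool's x, y, z in m, then the turn, a rotation vector about the tool's x, y, z in degrees, then the opening, from 0 (shut) to 1 (fully open). In form: [[dx, dy, dz, wx, wy, wz, gripper], ...]. A call has 1 to 20 rows; each row shifts and turns the commanded pose from where the row before left it, along the tool's axes as they then stand; what a row does not reach is not made up. A row lasts 1/10 s, in which the tool goes at most 50 mm and 8.59 degrees, less where a joint would pass 70% of its speed; a pose out of reach is approached as far as the arm can. A call with a gripper value outside its range is refused whole. The fingers move at their own pace and stop on an object; the grip force is fixed at half the most. Time passes only in rows, so rows that do not move let the fingers close. It gives the time, the measured TCP pose, the force, the opening and the grip force at its end, in the units of the state.
- robot.read_state(): the state, without advancing time (a new reading comes with each control period).
- robot.grab_frame(name): name is "scene" or "top" or "wrist"; returns a dict with "color" (480x640x3 uint8, red, green, blue), "fx", "fy", "cx", "cy" (pixels), "T" (4x4, takes a point from camera to world coordinates). Camera axes: x right, y down, z forward; pixel columns grow to the right and rows downward; lengths in m; the calibration is good to about 2 mm. A picture is of the moment at which its call begins. There is no depth.
- robot.hand_in(): hands the job in; it is judged then, once.
The state is a dict: "clock": time; "joint_pos": joint angles; "qd": joint speeds; "tau": joint torques, N m; "tcp_pos": TCP position; "eef_rot": TCP orientation; "force": force on the tool from outside, world axes, zero at the start; "torque": the same for the moment, N m; "finger_gap": opening from 0.0 (shut) to 1.0 (fully open); "grasp_force": force on a finger pad.
Only numpy, scipy, OpenCV 4.12 (cv2) and the standard library are available. Lean on these libraries where they do the work, as an engineer would, in place of code of your own. Each camera call takes 0.05 s, during which the arm holds its last target. There are 200 camera calls.

## Working session

There is one attempt and no reset: what is moved stays moved. The work goes in short steps, Python scripts to look and compute and a tool call to move; the robot and the scene stay as the last step left them, time stands still between calls to the robot, and variables do not carry over. Pictures are saved under pics/ and viewed, at most 14 in all, crops included, and the job is handed in when it is done.

Besides the shell and the picture viewer there is one more tool, called after ">>>" as name([rows], argument=value, ...), one row to a line, values as JSON. carry_out: Moves the arm, as the interface text tells. Its arguments: {"type":"object","properties":{"rows":{"type":"array"}},"required":["rows"]}

```bash
mkdir -p pics; ls; cat > h.py <<'E'
import numpy as np, cv2
from bench import robot
def snap(cam,fn):
    f=robot.grab_frame(cam); cv2.imwrite('pics/'+fn+'.png',f['color'][:,:,::-1]); np.savez('pics/'+fn+'.npz',**f); return f
def px2w(f,u,v,z):
    T=np.array(f['T']);d=T[:3,:3]@np.array([(u-f['cx'])/f['fx'],(v-f['cy'])/f['fy'],1]);o=T[:3,3]
    return o+d*(z-o[2])/d[2]
def w2px(f,p):
    T=np.array(f['T']);q=T[:3,:3].T@(np.array(p)-T[:3,3]);return [f['fx']*q[0]/q[2]+f['cx'],f['fy']*q[1]/q[2]+f['cy']]
E
python3 - <<'E'
from h import *
for c in('scene','top'):
    f=snap(c,c+'0');print(c,f['fx'],np.round(f['T'],3).tolist())
s=robot.read_state();print({k:np.round(v,3).tolist() for k,v in s.items()})
E
```

```text
pics
scene 444.7025561190334 [[0.34, 0.696, -0.632, 1.072], [0.94, -0.255, 0.224, -0.222], [-0.005, -0.671, -0.741, 0.712], [0.0, 0.0, 0.0, 1.0]]
top 527.403709014291 [[0.008, -0.997, 0.071, 0.417], [-1.0, -0.007, 0.013, -0.005], [-0.013, -0.071, -0.997, 1.067], [0.0, 0.0, 0.0, 1.0]]
{'clock': 0.1, 'joint_pos': [-1.286, 0.277, 1.506, -0.0, 1.361, -0.121], 'qd': [0.001, -0.002, -0.001, 0.001, 0.001, -0.002], 'tau': [0.001, -41.77, -24.64, -0.0, 0.006, 0.0], 'tcp_pos': [0.227, -0.528, 0.231], 'eef_rot': [-0.001, 0.979, 0.202, -0.0], 'force': [0.668, -0.098, 0.052], 'torque': [-0.008, -0.022, 0.03], 'grasp_force': 0.0, 'finger_gap': 1.0}
```

View pics/top0.png

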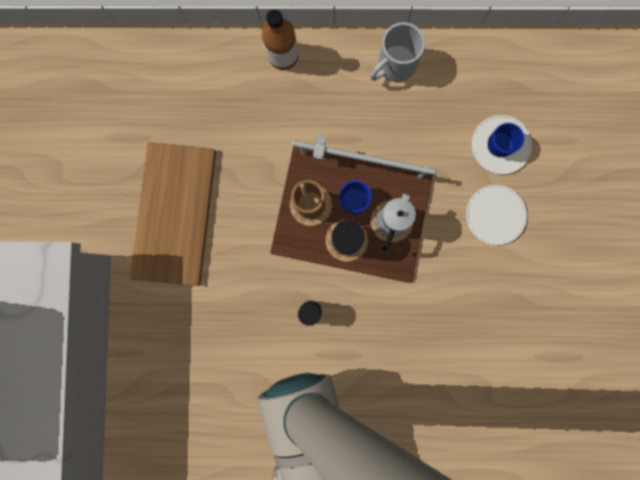

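View pics/scene0.png

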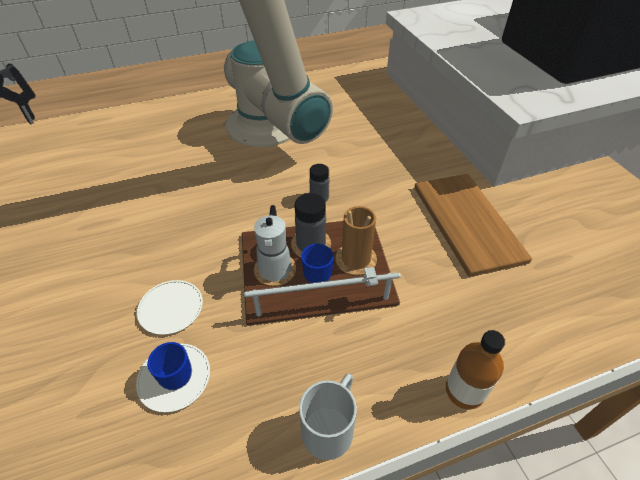

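The top view has the tray in the middle: holder (310,200), jar (348,238), pot (398,215) and cup (355,197). The board is at the left (173,213), the empty saucer is at (497,215), and the set cup is at (505,140). There are two jar candidates, (348,238) on the front coaster and (310,313) on the counter. The one on the coaster fits, because its cap is about 34 px across and the other's is about 24 px. I'll enlarge to confirm.

```bash
python3 - <<'E'
from h import *
im=cv2.imread('pics/top0.png')
cv2.imwrite('pics/crop0.png',cv2.resize(im[130:330,260:450],None,fx=3,fy=3,interpolation=cv2.INTER_CUBIC))
f=np.load('pics/top0.npz')
# board, saucer, tray
hsv=cv2.cvtColor(im,cv2.COLOR_BGR2HSV)
m=((hsv[...,1]<60)&(hsv[...,2]>140)).astype(np.uint8);m[:,:440]=0;m[:180]=0
n,l,st,ce=cv2.connectedComponentsWithStats(m);
i=1+np.argmax(st[1:,4]);print('saucer',st[i],ce[i],px2w(f,*ce[i],.009))
B=[(148,143),(215,150),(199,285),(130,279)]
print('board',[px2w(f,*p,.018).round(3).tolist() for p in B])
Tr=[(293,147),(434,174),(413,281),(272,254)]
print('tray',[px2w(f,*p,.012).round(3).tolist() for p in Tr])
for nm,p,z in [('jar',(348,238),.13),('small',(310,313),.09),('hold',(309,196),.133),('cup',(355,197),.07),('pot',(400,213),.154)]: print(nm,px2w(f,*p,z).round(3), px2w(f,p[0]+10,p[1],z)[1].round(4)-px2w(f,*p,z)[1].round(4))
E
```

```text
saucer [ 465  184   62   62 2974] [495.92299933 214.55917956] [ 0.53922123 -0.3293147   0.009     ]
board [[0.679, 0.374, 0.018], [0.666, 0.238, 0.018], [0.393, 0.263, 0.018], [0.404, 0.401, 0.018]]
tray [[0.674, 0.08, 0.012], [0.62, -0.205, 0.012], [0.405, -0.162, 0.012], [0.456, 0.12, 0.012]]
jar [ 0.481 -0.029  0.13 ] -0.0178
small [0.345 0.039 0.09 ] -0.0184
hold [0.556 0.041 0.133] -0.0178
cup [ 0.564 -0.044  0.07 ] -0.018999999999999996
pot [ 0.524 -0.119  0.154] -0.017299999999999982
```

View pics/crop0.png

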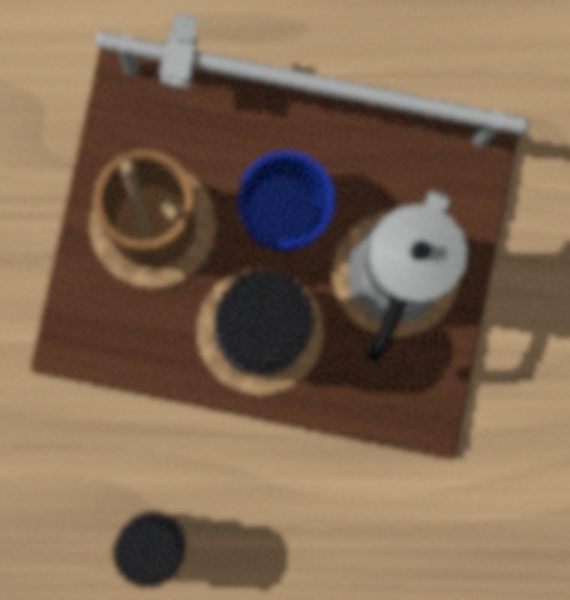

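The enlargement confirms it. The jar on the front coaster has a cap about 97 px wide (58 mm), so it is the one meant. The counter jar's cap is 71 px (43 mm), so it is a decoy. The coaster centres in the crop are at (152,225), (260,331) and (395,274).

```bash
python3 - <<'E'
from h import *
f=np.load('pics/top0.npz')
g=lambda u,v,z:px2w(f,u/3+260,v/3+130,z).round(4)[:2]
print('coasters hold,jar,pot',g(152,225,.015),g(260,331,.015),g(395,274,.015))
print('tops hold,jar,potknob,potlid,cup',g(143,199,.133),g(265,323,.13),g(423,250,.154),g(418,253,.136),g(287,201,.07))
E
```

```text
coasters hold,jar,pot [0.5553 0.043 ] [ 0.4847 -0.0297] [ 0.5235 -0.1195]
tops hold,jar,potknob,potlid,cup [0.5553 0.0431] [ 0.4821 -0.03  ] [ 0.5235 -0.1206] [ 0.5238 -0.1199] [ 0.564  -0.0451]
```

>>> carry_out([
  [0,0,0,0,0,8.3,1],
  [0,0,0,0,0,8.3,1],
  [0,0,0,0,0,8.3,1],
  [0,0,0,0,0,8.4,1],
])

```text
clock: 0.5
tcp_pos: [0.2269, -0.528, 0.2308]
eef_rot: [-0.001, 0.996, -0.091, -0.0]
force: [-0.8, -0.3, 0.5]
finger_gap: 0.999
grasp_force: 0.0
```

>>> carry_out([
  [0.018,-0.038,0,0,0,0,1],
  [0.018,-0.038,0,0,0,0,1],
  [0.018,-0.038,0,0,0,0,1],
  [0.018,-0.038,0,0,0,0,1],
  [0.018,-0.038,0,0,0,0,1],
  [0.018,-0.038,0,0,0,0,1],
  [0.018,-0.038,0,0,0,0,1],
  [0.018,-0.038,0,0,0,0,1],
  [0.018,-0.038,0,0,0,0,1],
  [0.018,-0.038,0,0,0,0,1],
  [0.019,-0.038,0,0,0,0,1],
  [0.019,-0.037,0,0,0,0,1],
  [0,0,0,0,0,0,1],
  [0,0,0,0,0,0,1],
])

```text
clock: 1.9
tcp_pos: [0.5209, -0.1176, 0.2307]
eef_rot: [0.0, 0.996, -0.086, -0.001]
force: [-0.1, -0.3, 0.2]
finger_gap: 0.997
grasp_force: 0.0
```

```bash
cat >> h.py <<'E'
from scipy.spatial.transform import Rotation as R
def rot():
    q=np.array(robot.read_state()['eef_rot']);return R.from_quat(q[[1,2,3,0]])
def to(p,z=None):
    d=np.array(p)-robot.read_state()['tcp_pos'];return (rot().inv().apply(d)*1000).round(1)
E
python3 - <<'E'
from h import *
s=robot.read_state();print(s['tcp_pos'],rot().as_matrix().round(3).tolist(),to([.5237,-.1200,.097]))
f=snap('wrist','w1');print(np.round(f['T'],3).tolist(),f['fx'],w2px(f,[.5237,-.12,.154]),w2px(f,[.5237,-.12,.136]))
E
```

```text
[ 0.52094146 -0.11756344  0.23069095] [[0.985, -0.172, -0.002], [-0.172, -0.985, -0.0], [-0.002, 0.0, -1.0]] [  3.3   1.9 133.7]
[[-0.173, -0.938, -0.301, 0.598], [-0.985, 0.165, 0.052, -0.13], [0.001, 0.306, -0.952, 0.373], [0.0, 0.0, 0.0, 1.0]] 379.83133020164996 [np.float64(326.6923330914022), np.float64(251.6176836426358)] [np.float64(326.3673894164334), np.float64(242.66104624710064)]
```

View pics/w1.png

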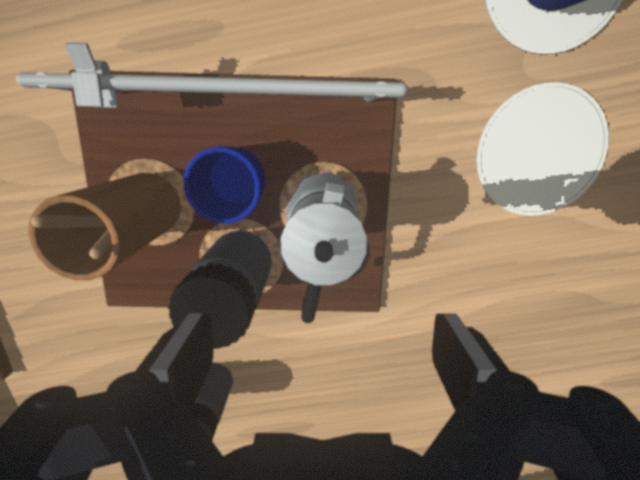

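The wrist view shows the knob at (324,250), against (327,252) predicted, so the pot position is good to about 2 mm. Descending.

>>> carry_out([
  [0.003,0.001,0.02,0,0,0,1],
  [0,0,0.028,0,0,0,1],
  [0,0,0.028,0,0,0,1],
  [0,0,0.028,0,0,0,1],
  [0,0,0.02,0,0,0,1],
  [0,0,0.009,0,0,0,1],
  [0,0,0,0,0,0,1],
  [0,0,0,0,0,0,0],
  [0,0,0,0,0,0,0],
  [0,0,0,0,0,0,0],
  [0,0,0,0,0,0,0],
  [0,0,0,0,0,0,0],
  [0,0,0,0,0,0,0],
  [0,0,0,0,0,0,0],
  [0,0,0,0,0,0,0],
])

```text
clock: 3.45
tcp_pos: [0.5249, -0.1202, 0.0999]
eef_rot: [0.001, 0.996, -0.087, 0.002]
force: [-0.2, 0.1, 5.9]
finger_gap: 0.645
grasp_force: 63.2
```

>>> carry_out([
  [0,0,-0.01,0,0,0,0],
  [0,0,-0.02,0,0,0,0],
  [0,0,-0.03,0,0,0,0],
  [0,0,-0.03,0,0,0,0],
  [0,0,-0.03,0,0,0,0],
  [0,0,-0.03,0,0,0,0],
  [0,0,-0.01,0,0,0,0],
  [0,0,0,0,0,0,0],
])

```text
clock: 4.25
tcp_pos: [0.5243, -0.12, 0.2595]
eef_rot: [0.0, 0.996, -0.088, 0.001]
force: [0.6, -0.8, -3.8]
finger_gap: 0.64
grasp_force: 64.2
```

>>> carry_out([
  [-0.005,-0.013,0,0,0,0,0],
  [-0.01,-0.028,0,0,0,0,0],
  [-0.01,-0.028,0,0,0,0,0],
  [-0.01,-0.028,0,0,0,0,0],
  [-0.01,-0.028,0,0,0,0,0],
  [-0.01,-0.028,0,0,0,0,0],
  [-0.01,-0.028,0,0,0,0,0],
  [-0.01,-0.028,0,0,0,0,0],
  [-0.01,-0.028,0,0,0,0,0],
  [-0.01,-0.028,0,0,0,0,0],
  [-0.01,-0.028,0,0,0,0,0],
  [-0.01,-0.028,0,0,0,0,0],
  [-0.01,-0.028,0,0,0,0,0],
  [-0.01,-0.028,0,0,0,0,0],
  [-0.01,-0.028,0,0,0,0,0],
  [-0.01,-0.022,0,0,0,0,0],
  [0,0,0,0,0,0,0],
  [0,0,0,0,0,0,0],
  [0,0,0,0,0,0,0],
])

```text
clock: 6.15
tcp_pos: [0.4448, 0.3269, 0.2569]
eef_rot: [0.001, 0.996, -0.088, -0.001]
force: [-0.3, -0.2, -4.0]
finger_gap: 0.644
grasp_force: 64.8
```

```bash
python3 - <<'E'
from h import *
print(to([.445,.327,.103]),robot.read_state()['finger_gap'])
snap('scene','s1')
E
```

```text
[  0.6  -0.5 153.9] 0.6441946905736212
```

View pics/s1.png

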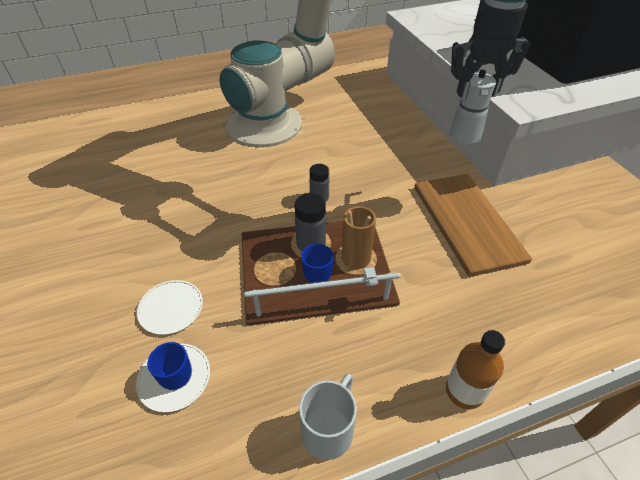

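The pot is held upright and nothing else has moved. Lowering it.

>>> carry_out([
  [0,0,0.02,0,0,0,0],
  [0,0,0.03,0,0,0,0],
  [0,0,0.03,0,0,0,0],
  [0,0,0.03,0,0,0,0],
  [0,0,0.02,0,0,0,0],
  [0,0,0.01,0,0,0,0],
  [0,0,0.006,0,0,0,0],
  [0,0,0.004,0,0,0,0],
  [0,0,0.002,0,0,0,0],
  [0,0,0,0,0,0,0],
  [0,0,0,0,0,0,0],
])

```text
clock: 7.3
tcp_pos: [0.4461, 0.3279, 0.107]
eef_rot: [-0.0, 0.996, -0.088, 0.001]
force: [0.0, -0.6, -2.9]
finger_gap: 0.644
grasp_force: 64.9
```

>>> carry_out([
  [0,0,0.001,0,0,0,0],
  [0,0,0.001,0,0,0,0],
  [0,0,0.001,0,0,0,0],
  [0,0,0,0,0,0,0],
  [0,0,0,0,0,0,0],
])

```text
clock: 7.8
tcp_pos: [0.4457, 0.3276, 0.1032]
eef_rot: [0.0, 0.996, -0.088, -0.0]
force: [-0.1, 0.3, -3.0]
finger_gap: 0.64
grasp_force: 64.9
```

>>> carry_out([
  [0,0,0.001,0,0,0,0],
  [0,0,0,0,0,0,0],
  [0,0,0,0,0,0,0],
])

```text
clock: 8.1
tcp_pos: [0.446, 0.3277, 0.103]
eef_rot: [-0.0, 0.996, -0.088, 0.0]
force: [-1.2, -0.6, 4.0]
finger_gap: 0.644
grasp_force: 65.4
```

>>> carry_out([
  [0,0,0,0,0,0,1],
  [0,0,0,0,0,0,1],
  [0,0,0,0,0,0,1],
  [0,0,0,0,0,0,1],
  [0,0,-0.01,0,0,0,1],
  [0,0,-0.03,0,0,0,1],
  [0,0,-0.04,0,0,0,1],
  [0,0,-0.04,0,0,0,1],
  [0,0,-0.01,0,0,0,1],
  [0,0,0,0,0,0,1],
  [0,0,0,0,0,0,1],
])

```text
clock: 9.2
tcp_pos: [0.445, 0.3272, 0.2315]
eef_rot: [0.0, 0.996, -0.088, -0.001]
force: [0.1, 0.2, -0.8]
finger_gap: 0.999
grasp_force: 0.0
```

```bash
python3 - <<'E'
from h import *
print(to([.483,-.030,.104]),robot.read_state()['tcp_pos'])
E
```

```text
[ 99.9 345.  127.7] [0.44504556 0.32723281 0.23147412]
```

>>> carry_out([
  [0.009,0.031,0,0,0,0,1],
  [0.009,0.031,0,0,0,0,1],
  [0.009,0.031,0,0,0,0,1],
  [0.009,0.031,0,0,0,0,1],
  [0.009,0.031,0,0,0,0,1],
  [0.009,0.031,0,0,0,0,1],
  [0.009,0.031,0,0,0,0,1],
  [0.009,0.032,0,0,0,0,1],
  [0.009,0.032,0,0,0,0,1],
  [0.009,0.032,0,0,0,0,1],
  [0.01,0.032,0,0,0,0,1],
  [0,0,0.02,0,0,0,1],
  [0,0,0.03,0,0,0,1],
  [0,0,0,0,0,0,1],
  [0,0,0,0,0,0,1],
])

```text
clock: 10.7
tcp_pos: [0.4829, -0.0293, 0.181]
eef_rot: [-0.0, 0.996, -0.088, -0.002]
force: [0.8, 0.1, -0.3]
finger_gap: 0.996
grasp_force: 0.0
```

```bash
python3 - <<'E'
from h import *
print(to([.483,-.030,.104]),robot.read_state()['tcp_pos'])
f=snap('wrist','w2');print(w2px(f,[.483,-.03,.13]),w2px(f,[.5553,.043,.133]))
E
```

```text
[ 0.5  0.7 77. ] [ 0.48287981 -0.02929383  0.18101863]
[np.float64(325.0164699346564), np.float64(271.6871317521403)] [np.float64(153.46212529327278), np.float64(163.77122214626564)]
```

View pics/w2.png

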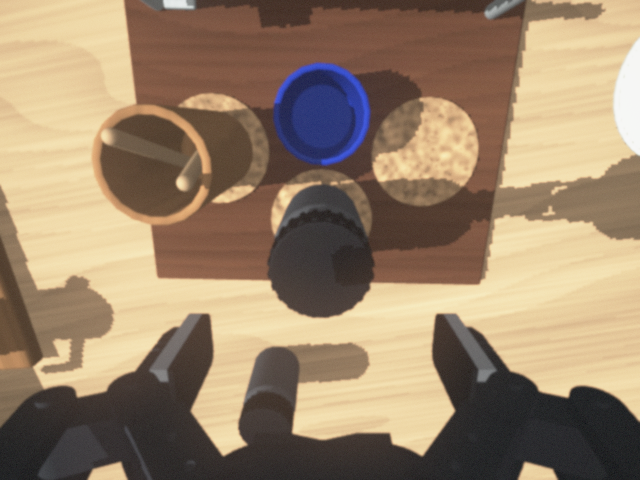

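The jar cap is at (321,265), against (325,272) predicted, so it stands about 3 mm farther ahead, as the coaster estimate said. The holder is at (152,163) as predicted. Correcting and gripping.

>>> carry_out([
  [0.003,-0.001,0.017,0,0,0,1],
  [0,0,0.025,0,0,0,1],
  [0,0,0.02,0,0,0,1],
  [0,0,0.013,0,0,0,1],
  [0,0,0,0,0,0,1],
  [0,0,0,0,0,0,0],
  [0,0,0,0,0,0,0],
  [0,0,0,0,0,0,0],
  [0,0,0,0,0,0,0],
  [0,0,0,0,0,0,0],
  [0,0,0,0,0,0,0],
  [0,0,0,0,0,0,0],
])

```text
clock: 11.95
tcp_pos: [0.4883, -0.0292, 0.1092]
eef_rot: [0.0, 0.996, -0.087, 0.002]
force: [-0.5, 0.8, 5.4]
finger_gap: 0.655
grasp_force: 63.6
```

>>> carry_out([
  [0,0,-0.01,0,0,0,0],
  [0,0,-0.02,0,0,0,0],
  [0,0,-0.03,0,0,0,0],
  [0,0,-0.03,0,0,0,0],
  [0,0,-0.03,0,0,0,0],
  [0,0,-0.03,0,0,0,0],
  [0,0,-0.01,0,0,0,0],
  [0,0,0,0,0,0,0],
])

```text
clock: 12.75
tcp_pos: [0.4878, -0.0292, 0.2688]
eef_rot: [0.0, 0.996, -0.088, 0.002]
force: [-0.7, 0.9, -3.6]
finger_gap: 0.654
grasp_force: 64.4
```

```bash
python3 - <<'E'
from h import *
print(to([.535,.319,.112]),robot.read_state()['tcp_pos'])
f=snap('scene','s2');im=f['color'][150:330,200:500,::-1]
cv2.imwrite('pics/s2c.png',cv2.resize(f['color'][100:340,220:540,::-1],None,fx=2,fy=2))
E
```

```text
[ -14.8 -351.1  156.7] [ 0.48779287 -0.02919165  0.26881569]
```

View pics/s2c.png

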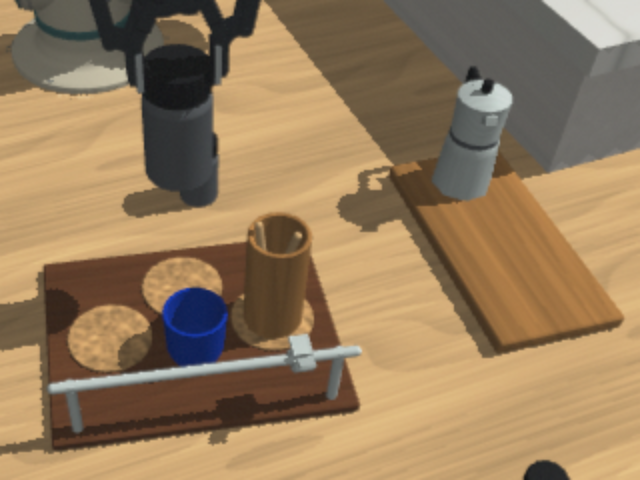

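The jar hangs straight in the gripper, the pot stands on the board, and the cup and holder are undisturbed. Carrying the jar over.

>>> carry_out([
  [-0.001,-0.015,0,0,0,0,0],
  [-0.001,-0.028,0,0,0,0,0],
  [-0.001,-0.028,0,0,0,0,0],
  [-0.001,-0.028,0,0,0,0,0],
  [-0.001,-0.028,0,0,0,0,0],
  [-0.001,-0.028,0,0,0,0,0],
  [-0.001,-0.028,0,0,0,0,0],
  [-0.001,-0.028,0,0,0,0,0],
  [-0.001,-0.028,0,0,0,0,0],
  [-0.001,-0.028,0,0,0,0,0],
  [-0.001,-0.028,0,0,0,0,0],
  [-0.001,-0.028,0,0,0,0,0],
  [-0.001,-0.018,0,0,0,0,0],
  [-0.001,-0.01,0,0,0,0,0],
  [0,0,0.02,0,0,0,0],
  [0,0,0.03,0,0,0,0],
  [0,0,0.03,0,0,0,0],
  [0,0,0.03,0,0,0,0],
  [0,0,0.02,0,0,0,0],
  [0,0,0,0,0,0,0],
])

```text
clock: 14.8
tcp_pos: [0.5317, 0.3168, 0.1332]
eef_rot: [0.003, 0.996, -0.088, -0.004]
force: [-0.7, 0.1, -3.2]
finger_gap: 0.652
grasp_force: 64.7
```

>>> carry_out([
  [0,0,0.01,0,0,0,0],
  [0,0,0.007,0,0,0,0],
  [0,0,0.003,0,0,0,0],
  [0,0,0.001,0,0,0,0],
  [0,0,0,0,0,0,0],
  [0,0,0,0,0,0,0],
  [0,0,0,0,0,0,0],
])

```text
clock: 15.5
tcp_pos: [0.5348, 0.3191, 0.1167]
eef_rot: [-0.0, 0.996, -0.088, 0.0]
force: [-0.5, -0.2, -2.5]
finger_gap: 0.654
grasp_force: 64.7
```

Expected contact at about 0.112.

>>> carry_out([
  [0,0,0.001,0,0,0,0],
  [0,0,0.001,0,0,0,0],
  [0,0,0.001,0,0,0,0],
  [0,0,0,0,0,0,0],
  [0,0,0,0,0,0,0],
])

```text
clock: 16.0
tcp_pos: [0.5345, 0.3189, 0.1132]
eef_rot: [0.0, 0.996, -0.088, -0.0]
force: [-0.2, -1.0, -2.7]
finger_gap: 0.658
grasp_force: 64.7
```

>>> carry_out([
  [0,0,0.001,0,0,0,0],
  [0,0,0.001,0,0,0,0],
  [0,0,0,0,0,0,0],
  [0,0,0,0,0,0,0],
])

```text
clock: 16.4
tcp_pos: [0.5347, 0.3191, 0.1123]
eef_rot: [-0.0, 0.996, -0.088, 0.0]
force: [-2.7, -0.4, 5.7]
finger_gap: 0.658
grasp_force: 65.4
```

>>> carry_out([
  [0,0,0,0,0,0,1],
  [0,0,0,0,0,0,1],
  [0,0,0,0,0,0,1],
  [0,0,0,0,0,0,1],
  [0,0,-0.01,0,0,0,1],
  [0,0,-0.02,0,0,0,1],
  [0,0,-0.03,0,0,0,1],
  [0,0,-0.03,0,0,0,1],
  [0,0,0,0,0,0,1],
  [0,0,0,0,0,0,1],
])

```text
clock: 17.4
tcp_pos: [0.5349, 0.3192, 0.2026]
eef_rot: [-0.001, 0.996, -0.088, 0.001]
force: [0.6, -0.5, -0.6]
finger_gap: 1.002
grasp_force: 0.0
```

```bash
python3 - <<'E'
from h import *
print(to([.5553,.043,.100]),robot.read_state()['tcp_pos'])
E
```

```text
[ 68.  268.5 102.4] [0.53493451 0.31918476 0.20256144]
```

>>> carry_out([
  [0.007,0.027,0,0,0,0,1],
  [0.007,0.027,0,0,0,0,1],
  [0.007,0.027,0,0,0,0,1],
  [0.007,0.027,0,0,0,0,1],
  [0.007,0.027,0,0,0,0,1],
  [0.007,0.027,0,0,0,0,1],
  [0.007,0.027,0,0,0,0,1],
  [0.007,0.027,0,0,0,0,1],
  [0.007,0.027,0,0,0,0,1],
  [0.005,0.025,0,0,0,0,1],
  [0,0,0.02,0,0,0,1],
  [0,0,0,0,0,0,1],
  [0,0,0,0,0,0,1],
])

```text
clock: 18.7
tcp_pos: [0.5538, 0.0434, 0.1802]
eef_rot: [-0.0, 0.996, -0.088, -0.001]
force: [0.2, 0.6, -0.5]
finger_gap: 1.0
grasp_force: 0.0
```

```bash
python3 - <<'E'
from h import *
print(to([.5553,.043,.102]),robot.read_state()['tcp_pos'])
f=snap('wrist','w3');print(w2px(f,[.5553,.043,.133]),w2px(f,[.564,-.0451,.07]))
E
```

```text
[ 1.7  0.1 78.2] [0.55383709 0.04338209 0.18023314]
[np.float64(324.05529144335526), np.float64(272.1845641894948)] [np.float64(449.9049471419555), np.float64(203.79192259643273)]
```

View pics/w3.png

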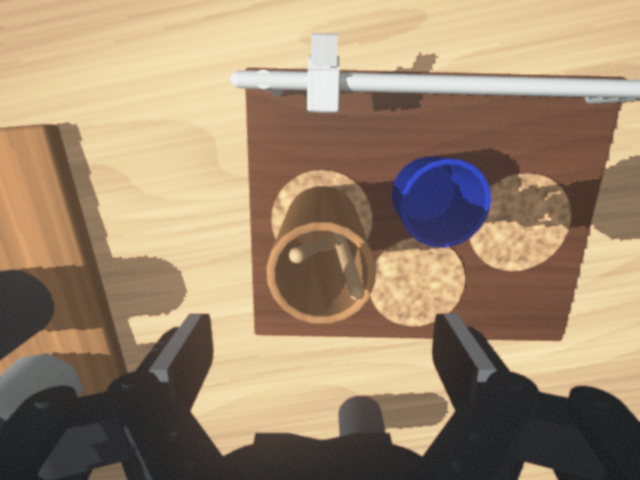

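The holder rim is at (320,273), against (324,272) predicted, so it is about 2 mm off. The cup is at (442,203). Gripping the holder.

>>> carry_out([
  [0.002,-0.001,0.017,0,0,0,1],
  [0,0,0.025,0,0,0,1],
  [0,0,0.02,0,0,0,1],
  [0,0,0.013,0,0,0,1],
  [0,0,0,0,0,0,1],
  [0,0,0,0,0,0,0],
  [0,0,0,0,0,0,0],
  [0,0,0,0,0,0,0],
  [0,0,0,0,0,0,0],
  [0,0,0,0,0,0,0],
  [0,0,0,0,0,0,0],
  [0,0,0,0,0,0,0],
])

```text
clock: 19.95
tcp_pos: [0.5584, 0.0438, 0.1081]
eef_rot: [-0.0, 0.996, -0.088, 0.002]
force: [0.1, -0.2, 5.5]
finger_gap: 0.685
grasp_force: 65.0
```

>>> carry_out([
  [0,0,-0.01,0,0,0,0],
  [0,0,-0.02,0,0,0,0],
  [0,0,-0.03,0,0,0,0],
  [0,0,-0.03,0,0,0,0],
  [0,0,-0.03,0,0,0,0],
  [0,0,-0.03,0,0,0,0],
  [0,0,-0.01,0,0,0,0],
  [0,0,0,0,0,0,0],
])

```text
clock: 20.75
tcp_pos: [0.5574, 0.0439, 0.2677]
eef_rot: [-0.0, 0.996, -0.088, 0.001]
force: [-0.4, -0.5, -2.3]
finger_gap: 0.682
grasp_force: 65.0
```

```bash
python3 - <<'E'
from h import *
print(to([.623,.311,.11]),robot.read_state()['tcp_pos'])
E
```

```text
[  17.5 -274.4  157.8] [0.55740337 0.04391546 0.26766086]
```

>>> carry_out([
  [0.001,-0.014,0,0,0,0,0],
  [0.002,-0.026,0,0,0,0,0],
  [0.002,-0.026,0,0,0,0,0],
  [0.002,-0.026,0,0,0,0,0],
  [0.002,-0.026,0,0,0,0,0],
  [0.002,-0.026,0,0,0,0,0],
  [0.002,-0.026,0,0,0,0,0],
  [0.002,-0.026,0,0,0,0,0],
  [0.002,-0.026,0,0,0,0,0],
  [0.001,-0.026,0,0,0,0,0],
  [0,-0.018,0,0,0,0,0],
  [0,-0.008,0,0,0,0,0],
  [0,0,0,0,0,0,0],
  [0,0,0.02,0,0,0,0],
  [0,0,0.03,0,0,0,0],
  [0,0,0.03,0,0,0,0],
  [0,0,0.03,0,0,0,0],
  [0,0,0.02,0,0,0,0],
  [0,0,0.01,0,0,0,0],
  [0,0,0,0,0,0,0],
])

```text
clock: 22.75
tcp_pos: [0.6215, 0.3092, 0.1248]
eef_rot: [0.001, 0.996, -0.088, -0.001]
force: [-0.6, 1.0, -1.8]
finger_gap: 0.682
grasp_force: 65.0
```

>>> carry_out([
  [0,0,0.007,0,0,0,0],
  [0,0,0.004,0,0,0,0],
  [0,0,0.001,0,0,0,0],
  [0,0,0,0,0,0,0],
  [0,0,0,0,0,0,0],
])

```text
clock: 23.25
tcp_pos: [0.6227, 0.3107, 0.1148]
eef_rot: [-0.0, 0.996, -0.088, 0.0]
force: [-0.3, 0.4, -1.7]
finger_gap: 0.683
grasp_force: 65.1
```

>>> carry_out([
  [0,0,0.001,0,0,0,0],
  [0,0,0.001,0,0,0,0],
  [0,0,0.001,0,0,0,0],
  [0,0,0.001,0,0,0,0],
  [0,0,0,0,0,0,0],
  [0,0,0,0,0,0,0],
])

```text
clock: 23.85
tcp_pos: [0.6226, 0.3105, 0.1112]
eef_rot: [-0.0, 0.996, -0.088, 0.0]
force: [-2.1, -0.8, 4.6]
finger_gap: 0.68
grasp_force: 65.6
```

>>> carry_out([
  [0,0,0,0,0,0,1],
  [0,0,0,0,0,0,1],
  [0,0,0,0,0,0,1],
  [0,0,0,0,0,0,1],
  [0,0,-0.01,0,0,0,1],
  [0,0,-0.02,0,0,0,1],
  [0,0,-0.03,0,0,0,1],
  [0,0,-0.03,0,0,0,1],
  [0,0,0,0,0,0,1],
  [0,0,0,0,0,0,1],
])

```text
clock: 24.85
tcp_pos: [0.6229, 0.3107, 0.2018]
eef_rot: [-0.001, 0.996, -0.088, 0.001]
force: [0.2, -0.0, -1.1]
finger_gap: 1.004
grasp_force: 0.0
```

```bash
python3 - <<'E'
from h import *
print(to([.564,-.043,.17]),robot.read_state()['tcp_pos'])
E
```

```text
[  3.7 358.6  31.3] [0.62287178 0.31071217 0.20177866]
```

>>> carry_out([
  [0,0.03,0,0,0,0,1],
  [0,0.03,0,0,0,0,1],
  [0,0.03,0,0,0,0,1],
  [0,0.03,0,0,0,0,1],
  [0,0.03,0,0,0,0,1],
  [0,0.03,0,0,0,0,1],
  [0,0.03,0,0,0,0,1],
  [0,0.03,0,0,0,0,1],
  [0,0.03,0,0,0,0,1],
  [0,0.03,0,0,0,0,1],
  [0,0.03,0,0,0,0,1],
  [0.004,0.028,0,0,0,0,1],
  [0,0,0.02,0,0,0,1],
  [0,0,0.03,0,0,0,1],
  [0,0,0.02,0,0,0,1],
  [0,0,0,0,0,0,1],
  [0,0,0,0,0,0,1],
])

```text
clock: 26.55
tcp_pos: [0.5634, -0.0426, 0.1296]
eef_rot: [-0.0, 0.996, -0.088, -0.001]
force: [0.0, -0.1, -0.0]
finger_gap: 1.002
grasp_force: 0.0
```

```bash
python3 - <<'E'
from h import *
print(to([.564,-.043,.035]),robot.read_state()['tcp_pos'])
f=snap('wrist','w4');print(w2px(f,[.564,-.043,.07]))
snap('top','t4')
E
```

```text
[ 0.9  0.3 94.6] [ 0.56339557 -0.04258208  0.1296387 ]
[np.float64(324.2563245479145), np.float64(265.4089663600799)]
```

View pics/w4.png

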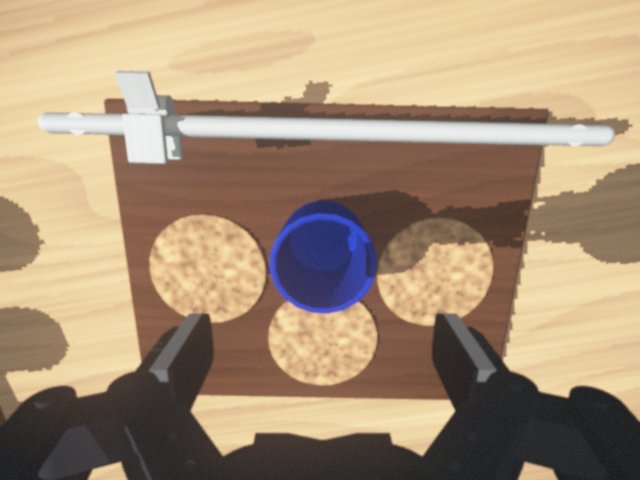

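The cup rim is centred at (323,263), against (324,265) predicted, so it lines up. Gripping it.

>>> carry_out([
  [0.001,0,0.02,0,0,0,1],
  [0,0,0.025,0,0,0,1],
  [0,0,0.025,0,0,0,1],
  [0,0,0.015,0,0,0,1],
  [0,0,0.007,0,0,0,1],
  [0,0,0,0,0,0,1],
  [0,0,0,0,0,0,0],
  [0,0,0,0,0,0,0],
  [0,0,0,0,0,0,0],
  [0,0,0,0,0,0,0],
  [0,0,0,0,0,0,0],
  [0,0,0,0,0,0,0],
  [0,0,0,0,0,0,0],
])

```text
clock: 27.95
tcp_pos: [0.566, -0.0431, 0.0402]
eef_rot: [0.0, 0.996, -0.088, 0.002]
force: [-0.7, 0.2, 6.0]
finger_gap: 0.693
grasp_force: 64.1
```

>>> carry_out([
  [0,0,-0.01,0,0,0,0],
  [0,0,-0.02,0,0,0,0],
  [0,0,-0.03,0,0,0,0],
  [0,0,-0.03,0,0,0,0],
  [0,0,-0.03,0,0,0,0],
  [0,0,0,0,0,0,0],
  [0,0,0,0,0,0,0],
])

```text
clock: 28.65
tcp_pos: [0.5649, -0.0428, 0.159]
eef_rot: [0.0, 0.996, -0.088, 0.001]
force: [-1.0, 0.4, -1.9]
finger_gap: 0.692
grasp_force: 64.9
```

```bash
python3 - <<'E'
from h import *
f=np.load('pics/w1.npz'); im=cv2.imread('pics/w1.png')
p=[px2w(f,u,v,.01).round(4).tolist() for u,v in [(477,150),(609,140),(543,82),(543,215),(543,149)]];print(p)
print(to([.5395,-.3295,.04]),robot.read_state()['tcp_pos'])
E
```

```text
[[0.5488, -0.2678, 0.01], [0.5368, -0.3883, 0.01], [0.5975, -0.3282, 0.01], [0.4753, -0.3284, 0.01], [0.5391, -0.3283, 0.01]]
[ 24.8 286.7 119.1] [ 0.56494927 -0.04281618  0.15902034]
```

>>> carry_out([
  [0.002,0.012,0,0,0,0,0],
  [0.002,0.024,0,0,0,0,0],
  [0.002,0.024,0,0,0,0,0],
  [0.002,0.024,0,0,0,0,0],
  [0.002,0.024,0,0,0,0,0],
  [0.002,0.024,0,0,0,0,0],
  [0.002,0.024,0,0,0,0,0],
  [0.002,0.024,0,0,0,0,0],
  [0.002,0.024,0,0,0,0,0],
  [0.002,0.024,0,0,0,0,0],
  [0.002,0.024,0,0,0,0,0],
  [0.002,0.022,0,0,0,0,0],
  [0.001,0.012,0,0,0,0,0],
  [0,0,0,0,0,0,0],
  [0,0,0.02,0,0,0,0],
  [0,0,0.03,0,0,0,0],
  [0,0,0.03,0,0,0,0],
  [0,0,0.02,0,0,0,0],
  [0,0,0,0,0,0,0],
  [0,0,0,0,0,0,0],
])

```text
clock: 30.65
tcp_pos: [0.5396, -0.328, 0.0582]
eef_rot: [-0.0, 0.996, -0.087, -0.0]
force: [0.3, -0.2, -2.3]
finger_gap: 0.692
grasp_force: 65.2
```

```bash
python3 - <<'E'
from h import *
print(to([.539,-.329,.036]),robot.read_state()['tcp_pos'])
f=snap('scene','s5');cv2.imwrite('pics/s5c.png',cv2.resize(f['color'][150:420,80:560,::-1],None,fx=1.6,fy=1.6))
E
```

```text
[-0.4  1.1 22.2] [ 0.5396077  -0.3279706   0.05819582]
```

View pics/s5c.png

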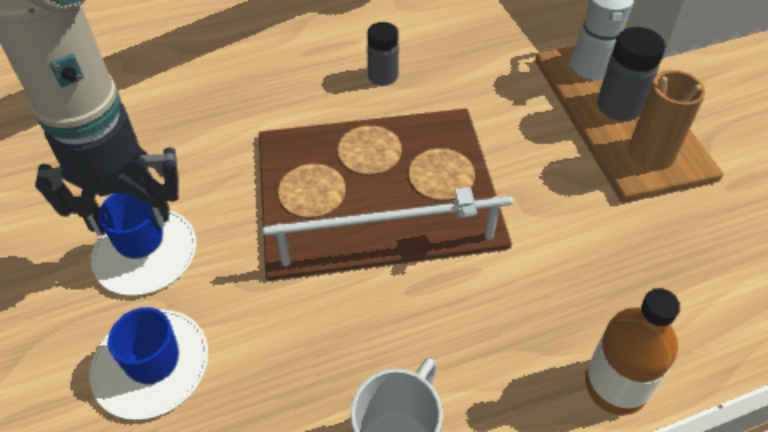

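All three stand on the board, and the cup is above the saucer. Lowering it.

>>> carry_out([
  [0,0.001,0.01,0,0,0,0],
  [0,0,0.007,0,0,0,0],
  [0,0,0.003,0,0,0,0],
  [0,0,0.001,0,0,0,0],
  [0,0,0.001,0,0,0,0],
  [0,0,0,0,0,0,0],
  [0,0,0,0,0,0,0],
])

```text
clock: 31.4
tcp_pos: [0.5396, -0.3299, 0.0365]
eef_rot: [0.0, 0.996, -0.088, 0.0]
force: [-0.1, -0.2, -2.0]
finger_gap: 0.694
grasp_force: 65.2
```

>>> carry_out([
  [0,0,0.001,0,0,0,0],
  [0,0,0,0,0,0,0],
  [0,0,0,0,0,0,0],
])

```text
clock: 31.7
tcp_pos: [0.5397, -0.33, 0.0363]
eef_rot: [0.0, 0.996, -0.088, 0.0]
force: [-2.0, 0.8, 5.9]
finger_gap: 0.695
grasp_force: 65.8
```

>>> carry_out([
  [0,0,0,0,0,0,1],
  [0,0,0,0,0,0,1],
  [0,0,0,0,0,0,1],
  [0,0,0,0,0,0,1],
  [0,0,-0.01,0,0,0,1],
  [0,0,-0.025,0,0,0,1],
  [0,0,-0.04,0,0,0,1],
  [0,0,-0.045,0,0,0,1],
  [0,0,-0.045,0,0,0,1],
  [0,0,0,0,0,0,1],
  [0,0,0,0,0,0,1],
])

```text
clock: 32.8
tcp_pos: [0.54, -0.3302, 0.2025]
eef_rot: [0.001, 0.996, -0.088, 0.002]
force: [-0.1, 0.2, -1.4]
finger_gap: 0.998
grasp_force: 0.0
```

```bash
python3 - <<'E'
from h import *
print(to([.6226,.3105,.1112]),robot.read_state()['tcp_pos'])
f=snap('top','t6');im=f['color'][:,:,::-1]
a=cv2.resize(im[110:260,440:560],None,fx=3,fy=3);b=cv2.resize(im[130:295,110:230],(327,450))
cv2.imwrite('pics/t6c.png',np.hstack([a,b]))
print(w2px(f,[.539,-.329,.009]),w2px(f,[.539,-.329,.066]))
E
```

```text
[ -30.7 -645.5   89.9] [ 0.53996212 -0.33019601  0.20247139]
[np.float64(495.7673057405509), np.float64(214.66761419253564)] [np.float64(504.92757801608707), np.float64(211.2938062591556)]
```

View pics/t6c.png

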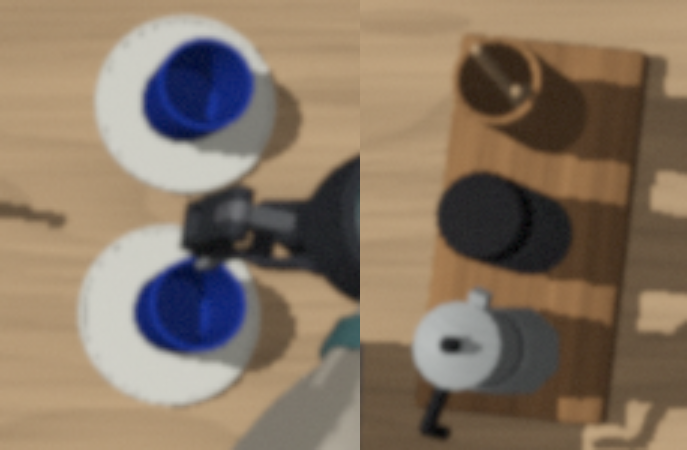

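The empty saucer now carries the cup centred just like the set one, and pot, jar and holder stand on the board. Returning the holder first.

>>> carry_out([
  [-0.001,-0.035,0,0,0,0,1],
  [-0.002,-0.038,0,0,0,0,1],
  [-0.002,-0.038,0,0,0,0,1],
  [-0.002,-0.038,0,0,0,0,1],
  [-0.002,-0.038,0,0,0,0,1],
  [-0.002,-0.038,0,0,0,0,1],
  [-0.002,-0.038,0,0,0,0,1],
  [-0.002,-0.038,0,0,0,0,1],
  [-0.002,-0.038,0,0,0,0,1],
  [-0.002,-0.038,0,0,0,0,1],
  [-0.002,-0.038,0,0,0,0,1],
  [-0.002,-0.038,0,0,0,0,1],
  [-0.002,-0.038,0,0,0,0,1],
  [-0.002,-0.038,0,0,0,0,1],
  [-0.002,-0.038,0,0,0,0,1],
  [-0.001,-0.038,0,0,0,0,1],
  [-0.001,-0.038,0,0,0,0,1],
  [0,0,0,0,0,0,1],
  [0,0,0,0,0,0,1],
])

```text
clock: 34.75
tcp_pos: [0.6199, 0.309, 0.1976]
eef_rot: [0.001, 0.996, -0.087, -0.002]
force: [-0.9, -0.5, -0.5]
finger_gap: 0.995
grasp_force: 0.0
```

```bash
python3 - <<'E'
from h import *
print(to([.6226,.3105,.1112]),robot.read_state()['tcp_pos'])
E
```

```text
[ 2.8 -2.2 86.4] [0.61986693 0.30901027 0.19760618]
```

>>> carry_out([
  [0.001,-0.001,0.02,0,0,0,1],
  [0,0,0.03,0,0,0,1],
  [0,0,0.025,0,0,0,1],
  [0,0,0.014,0,0,0,1],
  [0,0,0,0,0,0,1],
  [0,0,0,0,0,0,1],
  [0,0,0,0,0,0,0],
  [0,0,0,0,0,0,0],
  [0,0,0,0,0,0,0],
  [0,0,0,0,0,0,0],
  [0,0,0,0,0,0,0],
  [0,0,0,0,0,0,0],
  [0,0,0,0,0,0,0],
])

```text
clock: 36.05
tcp_pos: [0.6238, 0.31, 0.1137]
eef_rot: [-0.001, 0.996, -0.088, 0.002]
force: [0.1, -0.6, 5.3]
finger_gap: 0.682
grasp_force: 65.0
```

>>> carry_out([
  [0,0,-0.01,0,0,0,0],
  [0,0,-0.02,0,0,0,0],
  [0,0,-0.03,0,0,0,0],
  [0,0,-0.03,0,0,0,0],
  [0,0,-0.03,0,0,0,0],
  [0,0,-0.03,0,0,0,0],
  [0,0,0,0,0,0,0],
  [0,0,0,0,0,0,0],
])

```text
clock: 36.85
tcp_pos: [0.6219, 0.3095, 0.2613]
eef_rot: [0.0, 0.996, -0.088, -0.0]
force: [0.7, 0.1, -1.9]
finger_gap: 0.683
grasp_force: 64.7
```

```bash
python3 - <<'E'
from h import *
print(to([.558,.0438,.1081]),robot.read_state()['tcp_pos'])
E
```

```text
[-16.6 272.8 153.2] [0.62192612 0.30952307 0.2612596 ]
```

>>> carry_out([
  [-0.001,0.014,0,0,0,0,0],
  [-0.002,0.026,0,0,0,0,0],
  [-0.002,0.026,0,0,0,0,0],
  [-0.002,0.026,0,0,0,0,0],
  [-0.002,0.026,0,0,0,0,0],
  [-0.002,0.026,0,0,0,0,0],
  [-0.002,0.026,0,0,0,0,0],
  [-0.002,0.026,0,0,0,0,0],
  [-0.001,0.026,0,0,0,0,0],
  [0,0.026,0,0,0,0,0],
  [0,0.017,0,0,0,0,0],
  [0,0.008,0,0,0,0,0],
  [0,0,0,0,0,0,0],
  [0,0,0.02,0,0,0,0],
  [0,0,0.03,0,0,0,0],
  [0,0,0.03,0,0,0,0],
  [0,0,0.03,0,0,0,0],
  [0,0,0.02,0,0,0,0],
  [0,0,0,0,0,0,0],
  [0,0,0,0,0,0,0],
])

```text
clock: 38.85
tcp_pos: [0.5592, 0.0444, 0.1314]
eef_rot: [-0.0, 0.996, -0.087, -0.0]
force: [-0.7, 0.2, -2.3]
finger_gap: 0.677
grasp_force: 65.2
```

```bash
python3 - <<'E'
from h import *
print(to([.558,.0438,.1106]),robot.read_state()['tcp_pos'])
E
```

```text
[-1.1  0.8 20.8] [0.55923625 0.04436895 0.1313793 ]
```

>>> carry_out([
  [-0.001,0.001,0.01,0,0,0,0],
  [0,0,0.006,0,0,0,0],
  [0,0,0.003,0,0,0,0],
  [0,0,0.001,0,0,0,0],
  [0,0,0.001,0,0,0,0],
  [0,0,0,0,0,0,0],
  [0,0,0,0,0,0,0],
])

```text
clock: 39.55
tcp_pos: [0.5579, 0.0426, 0.1108]
eef_rot: [0.0, 0.996, -0.088, 0.0]
force: [-0.8, -0.1, 0.5]
finger_gap: 0.678
grasp_force: 65.4
```

>>> carry_out([
  [0,0,0.001,0,0,0,0],
  [0,0,0,0,0,0,0],
  [0,0,0,0,0,0,1],
  [0,0,0,0,0,0,1],
  [0,0,0,0,0,0,1],
  [0,0,0,0,0,0,1],
  [0,0,-0.01,0,0,0,1],
  [0,0,-0.02,0,0,0,1],
  [0,0,-0.03,0,0,0,1],
  [0,0,-0.03,0,0,0,1],
  [0,0,0,0,0,0,1],
  [0,0,0,0,0,0,1],
])

```text
clock: 40.75
tcp_pos: [0.5581, 0.0427, 0.2005]
eef_rot: [0.0, 0.996, -0.088, 0.001]
force: [0.0, 0.1, -0.1]
finger_gap: 1.0
grasp_force: 0.0
```

```bash
python3 - <<'E'
from h import *
print(to([.5347,.3191,.1123]),robot.read_state()['tcp_pos'])
E
```

```text
[ -71.5 -268.1   88. ] [0.55813955 0.04269595 0.2004514 ]
```

>>> carry_out([
  [-0.007,-0.026,0,0,0,0,1],
  [-0.008,-0.03,0,0,0,0,1],
  [-0.008,-0.03,0,0,0,0,1],
  [-0.008,-0.03,0,0,0,0,1],
  [-0.008,-0.03,0,0,0,0,1],
  [-0.008,-0.03,0,0,0,0,1],
  [-0.008,-0.03,0,0,0,0,1],
  [-0.008,-0.03,0,0,0,0,1],
  [-0.008,-0.03,0,0,0,0,1],
  [0,-0.002,0,0,0,0,1],
  [0,0,0,0,0,0,1],
  [0,0,0.02,0,0,0,1],
  [0,0,0.02,0,0,0,1],
  [0,0,0,0,0,0,1],
  [0,0,0,0,0,0,1],
])

```text
clock: 42.25
tcp_pos: [0.5345, 0.3178, 0.159]
eef_rot: [0.001, 0.996, -0.088, -0.001]
force: [-0.1, -0.2, 0.7]
finger_gap: 1.001
grasp_force: 0.0
```

```bash
python3 - <<'E'
from h import *
print(to([.5347,.3191,.1123]),robot.read_state()['tcp_pos'])
E
```

```text
[-0.  -1.4 46.7] [0.53451847 0.31776302 0.1589755 ]
```

>>> carry_out([
  [0,-0.001,0.02,0,0,0,1],
  [0,0,0.02,0,0,0,1],
  [0,0,0.008,0,0,0,1],
  [0,0,0,0,0,0,1],
  [0,0,0,0,0,0,0],
  [0,0,0,0,0,0,0],
  [0,0,0,0,0,0,0],
  [0,0,0,0,0,0,0],
  [0,0,0,0,0,0,0],
  [0,0,0,0,0,0,0],
  [0,0,0,0,0,0,0],
])

```text
clock: 43.35
tcp_pos: [0.5358, 0.3201, 0.1132]
eef_rot: [-0.0, 0.996, -0.088, 0.002]
force: [-0.9, -1.3, 6.1]
finger_gap: 0.657
grasp_force: 63.7
```

>>> carry_out([
  [0,0,-0.01,0,0,0,0],
  [0,0,-0.02,0,0,0,0],
  [0,0,-0.03,0,0,0,0],
  [0,0,-0.03,0,0,0,0],
  [0,0,-0.03,0,0,0,0],
  [0,0,-0.03,0,0,0,0],
  [0,0,0,0,0,0,0],
  [0,0,0,0,0,0,0],
])

```text
clock: 44.15
tcp_pos: [0.5344, 0.32, 0.2612]
eef_rot: [-0.0, 0.996, -0.088, 0.0]
force: [0.5, -0.4, -3.1]
finger_gap: 0.653
grasp_force: 64.4
```

```bash
python3 - <<'E'
from h import *
print(to([.488,-.0292,.1092]),robot.read_state()['tcp_pos'])
E
```

```text
[ 15.2 352.  152. ] [0.53441969 0.31999487 0.26117898]
```

>>> carry_out([
  [0.001,0.014,0,0,0,0,0],
  [0.001,0.028,0,0,0,0,0],
  [0.001,0.028,0,0,0,0,0],
  [0.001,0.028,0,0,0,0,0],
  [0.001,0.028,0,0,0,0,0],
  [0.001,0.028,0,0,0,0,0],
  [0.001,0.028,0,0,0,0,0],
  [0.001,0.028,0,0,0,0,0],
  [0.001,0.028,0,0,0,0,0],
  [0.001,0.028,0,0,0,0,0],
  [0.001,0.028,0,0,0,0,0],
  [0.001,0.028,0,0,0,0,0],
  [0.001,0.02,0,0,0,0,0],
  [0.001,0.01,0,0,0,0,0],
  [0,0,0,0,0,0,0],
  [0,0,0,0,0,0,0],
])

```text
clock: 45.75
tcp_pos: [0.4866, -0.0286, 0.2606]
eef_rot: [-0.001, 0.996, -0.088, -0.001]
force: [-0.5, 0.3, -2.4]
finger_gap: 0.656
grasp_force: 64.5
```

```bash
python3 - <<'E'
from h import *
print(to([.488,-.0292,.1101]),robot.read_state()['tcp_pos'])
E
```

```text
[  1.7   0.5 150.5] [ 0.48661821 -0.0285504   0.26057639]
```

>>> carry_out([
  [0.001,0,0.02,0,0,0,0],
  [0,0,0.03,0,0,0,0],
  [0,0,0.03,0,0,0,0],
  [0,0,0.03,0,0,0,0],
  [0,0,0.02,0,0,0,0],
  [0,0,0.01,0,0,0,0],
  [0,0,0.005,0,0,0,0],
  [0,0,0.002,0,0,0,0],
  [0,0,0.001,0,0,0,0],
  [0,0,0,0,0,0,0],
  [0,0,0,0,0,0,0],
])

```text
clock: 46.85
tcp_pos: [0.4886, -0.0294, 0.114]
eef_rot: [0.0, 0.996, -0.088, 0.001]
force: [0.2, -0.4, -3.3]
finger_gap: 0.656
grasp_force: 64.5
```

>>> carry_out([
  [0,0,0.001,0,0,0,0],
  [0,0,0.001,0,0,0,0],
  [0,0,0.001,0,0,0,0],
  [0,0,0,0,0,0,0],
  [0,0,0,0,0,0,0],
])

```text
clock: 47.35
tcp_pos: [0.4881, -0.0293, 0.1103]
eef_rot: [0.0, 0.996, -0.088, -0.0]
force: [-1.1, -0.3, -2.9]
finger_gap: 0.659
grasp_force: 64.7
```

>>> carry_out([
  [0,0,0.001,0,0,0,0],
  [0,0,0.001,0,0,0,0],
  [0,0,0,0,0,0,0],
  [0,0,0,0,0,0,0],
])

```text
clock: 47.75
tcp_pos: [0.4889, -0.0295, 0.1102]
eef_rot: [0.0, 0.996, -0.088, 0.001]
force: [-2.7, -0.5, 9.4]
finger_gap: 0.654
grasp_force: 66.0
```

Contact. Releasing, then back for the pot.

>>> carry_out([
  [0,0,0,0,0,0,1],
  [0,0,0,0,0,0,1],
  [0,0,0,0,0,0,1],
  [0,0,0,0,0,0,1],
  [0,0,-0.01,0,0,0,1],
  [0,0,-0.02,0,0,0,1],
  [0,0,-0.03,0,0,0,1],
  [0,0,-0.04,0,0,0,1],
  [0,0,-0.01,0,0,0,1],
  [0,0,0,0,0,0,1],
  [0,0,0,0,0,0,1],
])

```text
clock: 48.85
tcp_pos: [0.4874, -0.0291, 0.2177]
eef_rot: [-0.0, 0.996, -0.088, -0.001]
force: [0.0, 0.4, -0.6]
finger_gap: 0.998
grasp_force: 0.0
```

```bash
python3 - <<'E'
from h import *
print(to([.446,.3277,.103]),robot.read_state()['tcp_pos'])
E
```

```text
[-102.9 -344.1  114.8] [ 0.48743517 -0.02911314  0.21770853]
```

>>> carry_out([
  [-0.009,-0.03,0,0,0,0,1],
  [-0.009,-0.03,0,0,0,0,1],
  [-0.009,-0.03,0,0,0,0,1],
  [-0.009,-0.03,0,0,0,0,1],
  [-0.009,-0.03,0,0,0,0,1],
  [-0.009,-0.03,0,0,0,0,1],
  [-0.009,-0.03,0,0,0,0,1],
  [-0.009,-0.03,0,0,0,0,1],
  [-0.009,-0.03,0,0,0,0,1],
  [-0.009,-0.03,0,0,0,0,1],
  [-0.009,-0.03,0,0,0,0,1],
  [-0.004,-0.014,0,0,0,0,1],
  [0,0,0,0,0,0,1],
  [0,0,0.02,0,0,0,1],
  [0,0,0.02,0,0,0,1],
  [0,0,0,0,0,0,1],
  [0,0,0,0,0,0,1],
])

```text
clock: 50.55
tcp_pos: [0.4467, 0.3261, 0.178]
eef_rot: [0.001, 0.996, -0.088, -0.0]
force: [-0.1, -0.8, -0.0]
finger_gap: 0.996
grasp_force: 0.0
```

```bash
python3 - <<'E'
from h import *
print(to([.446,.3277,.103]),robot.read_state()['tcp_pos'])
E
```

```text
[-0.9 -1.6 75. ] [0.44671674 0.32609645 0.17803979]
```

>>> carry_out([
  [-0.001,-0.001,0.02,0,0,0,1],
  [0,0,0.025,0,0,0,1],
  [0,0,0.02,0,0,0,1],
  [0,0,0.011,0,0,0,1],
  [0,0,0,0,0,0,1],
  [0,0,0,0,0,0,0],
  [0,0,0,0,0,0,0],
  [0,0,0,0,0,0,0],
  [0,0,0,0,0,0,0],
  [0,0,0,0,0,0,0],
  [0,0,0,0,0,0,0],
  [0,0,0,0,0,0,0],
])

```text
clock: 51.75
tcp_pos: [0.4471, 0.3292, 0.104]
eef_rot: [-0.001, 0.996, -0.088, 0.002]
force: [0.1, 0.6, 6.4]
finger_gap: 0.641
grasp_force: 63.8
```

>>> carry_out([
  [0,0,-0.01,0,0,0,0],
  [0,0,-0.02,0,0,0,0],
  [0,0,-0.03,0,0,0,0],
  [0,0,-0.03,0,0,0,0],
  [0,0,-0.03,0,0,0,0],
  [0,0,-0.03,0,0,0,0],
  [0,0,-0.01,0,0,0,0],
  [0,0,0,0,0,0,0],
])

```text
clock: 52.55
tcp_pos: [0.4463, 0.3289, 0.2635]
eef_rot: [-0.001, 0.996, -0.088, 0.001]
force: [0.1, 0.6, -3.1]
finger_gap: 0.639
grasp_force: 64.4
```

```bash
python3 - <<'E'
from h import *
print(to([.5243,-.1202,.102]),robot.read_state()['tcp_pos'])
E
```

```text
[154.8 428.9 161.1] [0.44625684 0.32890026 0.26346932]
```

>>> carry_out([
  [0.005,0.013,0,0,0,0,0],
  [0.01,0.028,0,0,0,0,0],
  [0.01,0.028,0,0,0,0,0],
  [0.01,0.028,0,0,0,0,0],
  [0.01,0.028,0,0,0,0,0],
  [0.01,0.028,0,0,0,0,0],
  [0.01,0.028,0,0,0,0,0],
  [0.01,0.028,0,0,0,0,0],
  [0.01,0.028,0,0,0,0,0],
  [0.01,0.028,0,0,0,0,0],
  [0.01,0.028,0,0,0,0,0],
  [0.01,0.028,0,0,0,0,0],
  [0.01,0.028,0,0,0,0,0],
  [0.01,0.028,0,0,0,0,0],
  [0.01,0.028,0,0,0,0,0],
  [0.01,0.024,0,0,0,0,0],
  [0,0,0,0,0,0,0],
  [0,0,0,0,0,0,0],
  [0,0,0,0,0,0,0],
])

```text
clock: 54.45
tcp_pos: [0.5225, -0.1203, 0.261]
eef_rot: [-0.001, 0.996, -0.088, -0.001]
force: [1.1, 0.1, -3.6]
finger_gap: 0.645
grasp_force: 64.9
```

```bash
python3 - <<'E'
from h import *
print(to([.5245,-.1202,.101]),robot.read_state()['tcp_pos'])
E
```

```text
[  2.5  -0.3 160. ] [ 0.52247466 -0.12025803  0.26099797]
```

>>> carry_out([
  [0.002,0,0.02,0,0,0,0],
  [0,0,0.03,0,0,0,0],
  [0,0,0.03,0,0,0,0],
  [0,0,0.03,0,0,0,0],
  [0,0,0.02,0,0,0,0],
  [0,0,0.015,0,0,0,0],
  [0,0,0.007,0,0,0,0],
  [0,0,0.003,0,0,0,0],
  [0,0,0.001,0,0,0,0],
  [0,0,0,0,0,0,0],
  [0,0,0,0,0,0,0],
])

```text
clock: 55.55
tcp_pos: [0.5262, -0.1213, 0.1072]
eef_rot: [0.0, 0.996, -0.088, 0.001]
force: [-0.5, -0.1, -2.9]
finger_gap: 0.642
grasp_force: 64.9
```

>>> carry_out([
  [-0.001,-0.001,0.002,0,0,0,0],
  [0,0,0.001,0,0,0,0],
  [0,0,0.001,0,0,0,0],
  [0,0,0,0,0,0,0],
  [0,0,0,0,0,0,0],
])

```text
clock: 56.05
tcp_pos: [0.5248, -0.1201, 0.1023]
eef_rot: [0.0, 0.996, -0.088, -0.0]
force: [1.2, -0.6, -3.8]
finger_gap: 0.643
grasp_force: 64.9
```

>>> carry_out([
  [0,0,0.001,0,0,0,0],
  [0,0,0.001,0,0,0,0],
  [0,0,0,0,0,0,0],
  [0,0,0,0,0,0,0],
])

```text
clock: 56.45
tcp_pos: [0.525, -0.1202, 0.1011]
eef_rot: [0.0, 0.996, -0.088, 0.0]
force: [-2.0, 1.1, 5.1]
finger_gap: 0.641
grasp_force: 65.5
```

>>> carry_out([
  [0,0,0,0,0,0,1],
  [0,0,0,0,0,0,1],
  [0,0,0,0,0,0,1],
  [0,0,0,0,0,0,1],
  [0,0,-0.01,0,0,0,1],
  [0,0,-0.02,0,0,0,1],
  [0,0,-0.04,0,0,0,1],
  [0,0,-0.04,0,0,0,1],
  [0,0,-0.04,0,0,0,1],
  [0,0,-0.02,0,0,0,1],
  [-0.03,0.01,0,0,0,0,1],
  [-0.04,0.01,0,0,0,0,1],
  [-0.04,0.01,0,0,0,0,1],
  [-0.04,0.01,0,0,0,0,1],
  [-0.03,0.01,0,0,0,0,1],
  [0,0,0,0,0,0,1],
  [0,0,0,0,0,0,1],
  [0,0,0,0,0,0,1],
])

```text
clock: 58.25
tcp_pos: [0.34, -0.1381, 0.2708]
eef_rot: [0.0, 0.996, -0.088, 0.001]
force: [0.1, 0.3, -0.2]
finger_gap: 0.999
grasp_force: 0.0
```

```bash
python3 - <<'E'
from h import *
f=snap('top','t9');im=f['color'][:,:,::-1];o=cv2.imread('pics/top0.png')
c=lambda i:cv2.resize(i[120:290,265:535],None,fx=2.2,fy=1.75)
cv2.imwrite('pics/t9c.png',np.vstack([c(o),c(im)]))
E
```

```text
(no output)
```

View pics/t9c.png

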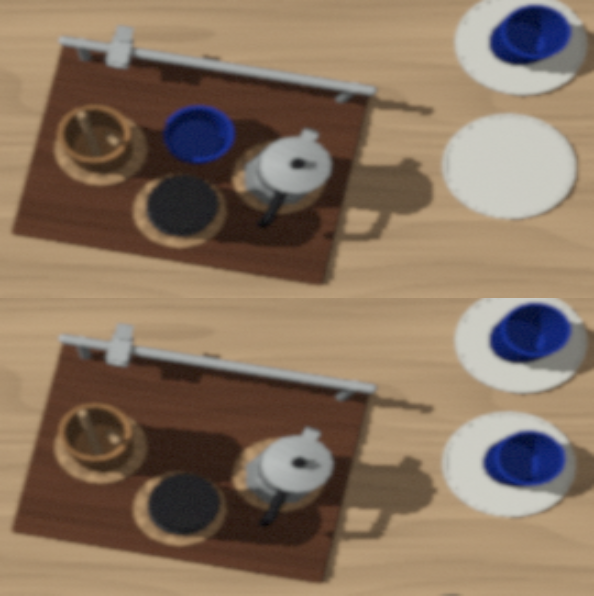

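The before/after view (holder at about (95,138) before and (95,436) after, jar (183,206) and (185,504), pot (298,164) and (300,463), with the lower image offset by 298 px) shows all three back within about 2 px. The cup is centred on its saucer at (525,460).

```bash
python3 -c "
from bench import robot
print(robot.hand_in())"
```

```text
the job is handed in; nothing more can be done
None
```

The job is handed in, though no verdict came back: the last view showed the cup upright in the middle of the formerly empty saucer, the pot, jar and holder back on their own coasters, the set cup unmoved, and it took about 58 s of the 131 s allowed.

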